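# Turn the V block groove up and set it on the marking stand

## Robot

A 6-joint arm with a two-finger parallel gripper is mounted at the origin on a cart in front of the work surface, level with it; the furniture and walls round the work are solid. World frame = base frame: x ahead of the robot, y to its left, z up, the work surface at z = 0. Lengths are in m, angles in rad, forces in N, time in s.
With the tool pointing down it reaches from about 0.375 to 0.9 m from the base axis. Payload 3.1 kg.
Tool frame: the origin (TCP) lies midway between the tips of the shut fingers; the grasp point (between the pads) lies 19 mm behind it (pinch_z is the distance from the TCP to the grasp point, in m); y points along the fingers, z is the direction in which the jaws open and shut, and the axes are right-handed (so a half turn about y gives the same grasp; the last joint's range is limited). The gripper opens to 87 mm and grips with 3 to 60 N. Pads are 19 mm wide; open, the fingers measure 117 mm over their backs; the gripper's body (75 mm by 190 mm) begins 51 mm behind the grasp point.
Start: joints at [-1.288, 0.527, 1.433, -0, 1.181, -0.178], TCP at [0.278, -0.559, 0.223] pointing down, gripper open.
Joint ranges: [-3.08, 3.08], [-0.75, 2.2], [0.22, 2.44], [-1.43, 4.57], [0, 2.65], [-2.85, 2.85]. Speed limits (rad/s): [2.79, 2.79, 3.14, 3.14, 3.14, 3.14].

## Interface

Orientations are given as a unit quaternion [x, y, z, w].
In Python, from rig import * gives the robot as it stands.
- The arm moves only by the tool drive_tool, never from a script. Its argument "plan" is a list of rows, each a list of 7 numbers: the shift along the tool's x, y, z in mm, then the turn, a rotation vector about the tool's x, y, z in degrees, then the finger opening in mm, from 0 to 87. A call has 1 to 10 rows; each row is the pose to reach, as a shift and turn from the pose commanded when the call began, along the tool's axes at that moment; what a row does not reach only later rows make up. A row lasts 1/10 s, in which the tool goes at most 50 mm and 8.59 degrees, less where a joint would pass 70% of its speed; a pose out of reach is approached as far as the arm can. A call with a gripper value outside its range is refused whole. The fingers move at their own pace and stop on an object; "newtons" is the grip in N (left out, the last holds). Time passes only in rows, so rows that repeat a pose let the fingers close. It gives the time, the measured TCP pose, the force and the opening at its end, in the units of the state.
- get_obs(): the state, without advancing time (a new reading comes with each control period).
- camera(name): name is "scene" or "side" or "wrist"; returns the picture (384x512x3 uint8, blue, green, red); there is no depth.
- get_calibration(name): a dict with "fx", "fy", "cx", "cy" (pixels), "D" ([k1, k2, p1, p2, k3] as OpenCV has them; the pictures are not rectified), "origin" and "rotation" of the camera in the world; the wrist camera has in their place "tool_from_camera" (4x4, takes a point from camera to tool coordinates, whose origin is the TCP and whose axes are the tool frame's). Camera axes: x right, y down, z forward; pixel columns grow to the right and rows downward; lengths in m; the calibration is good to about 2 mm. A picture is of the moment at which its call begins: read the wrist's pose just before it. get_calibration takes no time and is no camera call.
- hand_in(): hands the job in, once; it reports no verdict.
Trained networks look in the newest picture that a camera, given by its name, has taken for a name from the list of things; names that differ only in an ending like _2 or _b are one class to them, and where a whole thing is asked for, a point or a joint stands for the part that bears it (a point fixed in the world has none). Each returns a list of dicts, best first, with "conf" (0 to 1); they miss things now and then, are a little off and sometimes report something else, mostly with a low value. They report only what shows in the picture. A call takes as long as a camera call. They do not tell look-alikes from the thing itself.
- spot_in(camera, target): "location" ([column, row] in pixels, amid what is visible of it).
- mark_of(camera, target): "location" ([column, row] in pixels: a listed point, or the origin of a listed thing).
The state is a dict: "time": time; "q": joint angles; "joint_velocities": joint speeds; "joint_torque": joint torques, N m; "position": TCP position; "tool_rot": TCP orientation; "ft_force": force on the tool from outside, world axes, zero at the start; "moment": the same for the moment, N m; "grip_width": finger opening in m.
Only numpy, scipy, OpenCV 4.12 (cv2) and the standard library are available. Lean on these libraries where they do the work, as an engineer would, in place of code of your own. Each camera call takes 0.05 s, during which the arm holds its last target. There are 200 camera calls.

## Task

The steel V block lies upside down on the worktop. Tip it over its edges a quarter turn at a time, letting go of it on its side and again when its groove faces up, and do not lift it clear of the worktop before the groove is up. Then set it, groove up, centred on the narrow rib of the marking stand with the groove running along the rib and one notched end face flush against the upright stop, let go, and leave the dish and the stack of blanks where they are.

Things in the scene. Friction and masses are not known exactly. Their poses are not given: they have to be found in the camera images.
- v_block: Loose plain grey steel V block, 0.32 to 0.55 kg: 45 (x) by 50 (y) by 34 mm (z). Origin: centre of the base face; z points from base to the grooved face. 90 degree V groove along the whole x, centred on y = 0, 16 mm deep, 32 wide. Notched end faces at x = -22.5 and 22.5 mm, plain sides at y = -25 and 25 mm. Starts groove down (origin 34 mm up, z down), groove running roughly away from the robot.
- v_block_center (a point): Middle of the V block's box, 17 mm from its base face along its z; it is 17 mm above the support when the groove is up or down and 25 mm when it lies on a plain side. The worktop is free for 100 mm to its left (+y) for tipping; the laser platform (50 mm high) begins 564 mm and its overhead head (270 mm up) 630 mm ahead of the robot.
- stand: Fixed aluminium stand, right. Origin: under the foot's centre; x runs along the rib to the stop (roughly away from the robot), z up. Foot 120 x 90 x 8 mm, 5 mm screw heads near its corners. Rib 30 mm wide (y), flat top 38 mm up, from x = -40 to 30 mm; strips beside it 14 mm high, to y = 26 mm either side. Steel stop: face at x = 30 mm, 44 mm wide (y), 10 mm thick, top 54 mm up.
- stand_top (a point): Point on the rib's top, 38 mm above the worktop, right under the middle of a V block that stands flush against the stop: 22.5 mm before the stop's face, on the rib's centre line. Axes as the stand's.
- steel_dish: Bystander: small round steel dish, 67 mm across, 24 mm high, near the front edge of the worktop. Origin: centre of its underside. Leave it.
- tag_blanks: Bystander: stack of metal name-plate blanks, 34 by 53 by 14 mm, near the front edge of the worktop. Origin: centre of its underside. Leave it.
Mind the look-alikes: they are no part of the job. Leave any green look-alike of the v_block alone.

How it is judged:
On the way, in this order (a step that is already met when the one before it is completed fails the run):
1. the V block rests on its side on the worktop, groove facing sideways, let go (angle between v_block's own z axis and vertical between 1.47 and 1.67 rad and height (world z) of v_block_center below 0.029 m and contact force between the fingers and v_block below 0.1 N and linear speed of v_block below 0.02 m/s), for 0.2 s.
2. the V block rests groove up on the worktop, let go (angle between v_block's own z axis and vertical below 0.1 rad and height (world z) of v_block_center below 0.021 m and contact force between the fingers and v_block below 0.1 N and linear speed of v_block below 0.02 m/s), for 0.2 s.
At the end, for the whole second after the job is handed in: The V block stands at rest groove up (within 0.06 rad) on the stand's rib, its groove along the rib within 0.08 rad, its end face against the stop with no more than 2.2 mm of gap, and centred across the rib within 7 mm (angle between v_block's own z axis and vertical below 0.06 rad and angle between the x axis of v_block and the x axis of stand, either way round below 0.08 rad and x of v_block_center in the frame of stand_top between -0.0022 and 0.003 m and y of v_block_center in the frame of stand_top between -0.007 and 0.007 m and z of v_block_center in the frame of stand_top between 0.014 and 0.02 m and linear speed of v_block below 0.01 m/s); the robot touches nothing.
It fails at once if the V block is lifted clear of the worktop (its middle more than 55 mm up) before its groove is up (angle between v_block's own z axis and vertical above 0.35 rad and height (world z) of v_block_center above 0.055 m).
It fails at once if the dish is moved by more than 30 mm (distance of steel_dish from where it was at the start of the episode above 0.03 m).
It fails at once if the stack of blanks is moved by more than 30 mm (distance of tag_blanks from where it was at the start of the episode above 0.03 m).
It also fails if it takes over 70 s, if anything falls off the work surface, if the arm or the gripper's body presses on something with over 40 N, if the wrist force passes 120 N, or if a joint passes its speed limit or range.

## Working session

There is one attempt and no reset: what is moved stays moved. The work goes in short steps, Python scripts to look and compute and a tool call to move; the robot and the scene stay as the last step left them, time stands still between calls to the robot, and variables do not carry over. Pictures are saved under pics/ and viewed, about 8 in all and at most 12, crops included, and the job is handed in when it is done.

Besides the shell and the picture viewer there is one more tool, called as a command line: name --pt "numbers of a row" for each row, then --argument value for the rest. drive_tool: Moves the arm, as the interface text tells. Its arguments: {"type":"object","properties":{"plan":{"type":"array","items":{"type":"array","items":{"type":"number"}}},"newtons":{"type":"number"}},"required":["plan"]}

```bash
mkdir -p pics; ls
cat > h.py <<'E'
from rig import *
import numpy as np, cv2
from scipy.spatial.transform import Rotation as R
def campose(n,obs=None):
    c=get_calibration(n); K=np.array([[c['fx'],0,c['cx']],[0,c['fy'],c['cy']],[0,0,1]]); D=np.array(c['D'],float)
    if n=='wrist':
        o=obs or get_obs(); T=np.eye(4); T[:3,:3]=R.from_quat(o['tool_rot']).as_matrix(); T[:3,3]=o['position']
        M=T@np.array(c['tool_from_camera']); return K,D,M[:3,3],M[:3,:3]
    return K,D,np.array(c['origin']),np.array(c['rotation']).reshape(3,3)
def ray(n,px,z,obs=None):
    K,D,o,Rm=campose(n,obs); u=cv2.undistortPoints(np.array([[px]],float),K,D)[0,0]
    d=Rm@np.array([u[0],u[1],1]); return o+d*(z-o[2])/d[2]
def proj(n,P,obs=None):
    K,D,o,Rm=campose(n,obs); P=(np.atleast_2d(P)-o)@Rm
    return cv2.projectPoints(P.reshape(-1,1,3),np.zeros(3),np.zeros(3),K,D)[0][:,0]
E
python3 - <<'E'
from h import *
o=get_obs(); print({k:np.round(v,3) for k,v in o.items()})
print(R.from_quat(o['tool_rot']).as_matrix().round(3))
Z={'v_block':.034,'v_block_center':.017,'stand':0,'stand_top':.038,'steel_dish':0,'tag_blanks':0}
ims=[]
for n in ['scene','side','wrist']:
    o=get_obs(); im=camera(n); cv2.imwrite(f'pics/{n}0.png',im)
    for t in Z:
        r=mark_of(n,t)
        print(n,t,[(np.round(a['location'],1),round(a['conf'],2),ray(n,a['location'],Z[t],o).round(3)) for a in r[:3]])
    if n!='wrist': ims.append(im)
    print(n,campose(n,o)[2].round(3))
a=get_calibration('wrist')['tool_from_camera'];print(np.round(a,3))
E
```

```text
pics
{'time': np.float64(0.0), 'q': array([-1.287,  0.528,  1.434, -0.   ,  1.181, -0.178]), 'joint_velocities': array([-0.   , -0.001, -0.001,  0.001, -0.001,  0.001]), 'joint_torque': array([-1.0000e-03, -4.4005e+01, -1.7659e+01,  6.3000e-02,  5.8000e-02,
       -0.0000e+00]), 'position': array([ 0.278, -0.559,  0.222]), 'tool_rot': array([-0.162,  0.689, -0.688,  0.162]), 'ft_force': array([ 0.271, -0.435,  0.587]), 'moment': array([-0.008,  0.02 ,  0.044]), 'grip_width': np.float64(0.087)}
[[-0.895 -0.001  0.446]
 [-0.446  0.002 -0.895]
 [-0.    -1.    -0.002]]Traceback (most recent call last):
  File "<stdin>", line 10, in <module>
  File "h.py", line 11, in ray
    K,D,o,Rm=campose(n,obs); u=cv2.undistortPoints(np.array([[px]],float),K,D)[0,0]
             ~~~~~~~^^^^^^^
  File "h.py", line 9, in campose
    return K,D,np.array(c['origin']),np.array(c['rotation']).reshape(3,3)
                                     ~~~~~~~~~~~~~~~~~~~~~~~~~~~~~~~^^^^^
ValueError: cannot reshape array of size 4 into shape (3,3)
```

View pics/scene0.png

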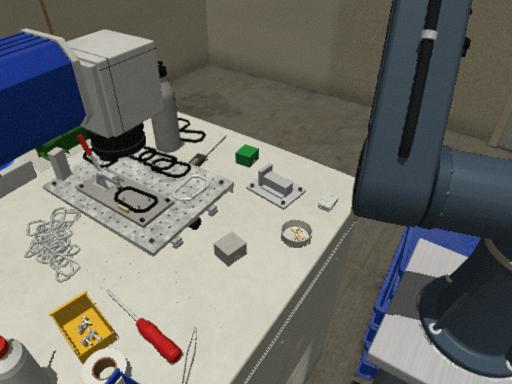

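The scene view shows the grey V block at (230,248), stand (277,187), dish (296,233), blanks (328,202) and the green look-alike at (247,155). The camera's rotation is a quaternion, so I'll fix the helper for that.

```bash
sed -i "s/np.array(c\['rotation'\]).reshape(3,3)/R.from_quat(c['rotation']).as_matrix()/" h.py
python3 - <<'E'
from h import *
Z={'v_block':.034,'v_block_center':.017,'stand':0,'stand_top':.038,'steel_dish':0,'tag_blanks':0}
for n in ['scene','side','wrist']:
    o=get_obs(); im=camera(n); cv2.imwrite(f'pics/{n}0.png',im)
    for t in Z:
        r=mark_of(n,t)
        print(n,t,[(np.round(a['location'],1),round(a['conf'],2),ray(n,a['location'],Z[t],o).round(3)) for a in r[:3]])
    print(n,campose(n,o)[2].round(3))
a=get_calibration('wrist')['tool_from_camera'];print(np.round(a,3))
E
```

```text
scene v_block [(array([229.7, 244.9]), 0.77, array([0.465, 0.116, 0.034])), (array([243.9, 152.3]), 0.67, array([ 0.632, -0.175,  0.034]))]
scene v_block_center [(array([227.1, 249.5]), 0.77, array([0.472, 0.117, 0.017])), (array([246.2, 155.9]), 0.76, array([ 0.631, -0.185,  0.017]))]
scene stand [(array([273.3, 186.6]), 0.94, array([ 0.511, -0.13 ,  0.   ]))]
scene stand_top [(array([271.1, 180.4]), 0.9, array([ 0.504, -0.106,  0.038]))]
scene steel_dish [(array([294. , 236.2]), 0.87, array([ 0.384, -0.007,  0.   ]))]
scene tag_blanks [(array([326. , 203.5]), 0.72, array([ 0.372, -0.145,  0.   ]))]
scene [0.139 0.529 0.604]
side v_block [(array([264.5, 158.7]), 0.79, array([0.47 , 0.102, 0.034])), (array([259. , 285.3]), 0.59, array([ 0.627, -0.189,  0.034]))]
side v_block_center [(array([263.2, 161.3]), 0.76, array([0.465, 0.105, 0.017])), (array([262.8, 286.2]), 0.75, array([ 0.632, -0.181,  0.017]))]
side stand [(array([226. , 236.3]), 0.85, array([ 0.497, -0.115,  0.   ]))]
side stand_top [(array([227.9, 229.5]), 0.64, array([ 0.504, -0.115,  0.038]))]
side steel_dish [(array([208.4, 184.2]), 0.98, array([ 0.38 , -0.016,  0.   ]))]
side tag_blanks [(array([168.5, 219.6]), 0.6, array([ 0.359, -0.148,  0.   ]))]
side [ 0.774 -0.469  0.813]
wrist v_block []
wrist v_block_center []
wrist stand []
wrist stand_top []
wrist steel_dish []
wrist tag_blanks []
wrist [ 0.355 -0.522  0.385]
[[-0.     0.951  0.308 -0.085]
 [ 0.001 -0.308  0.951 -0.162]
 [ 1.     0.    -0.001  0.001]
 [ 0.     0.     0.     1.   ]]
```

View pics/side0.png

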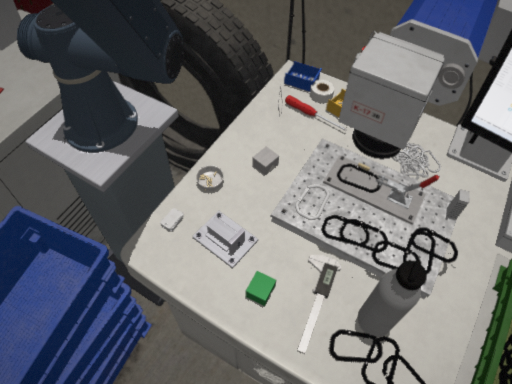

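The side view confirms it: block at (265,160), stand (226,236), dish (209,179), blanks (172,219), green twin (261,287). First I'll go above the stand with the jaws along world x, for a look on the way to the block.

```bash
cat >> h.py <<'E'
def face(yaw,tilt=0):
    """tool pointing down with jaw axis z at yaw (rad) from world x, then leaned by tilt deg about the jaw axis (+: body towards world -y for yaw 0)"""
    y=np.array([0,0,-1.]); z=np.array([np.cos(yaw),np.sin(yaw),0]); x=np.cross(y,z)
    return R.from_rotvec(z*np.radians(tilt))*R.from_matrix(np.c_[x,y,z])
def go(p,rot,rows=True):
    o=get_obs(); q=R.from_quat(o['tool_rot'])
    s=q.inv().apply(np.array(p)-o['position'])*1000; t=(q.inv()*rot).as_rotvec(degrees=True)
    print('shift',s.round(1),'turn',t.round(1),'rows>=',round(max(np.linalg.norm(s)/50,np.linalg.norm(t)/8.59),1))
E
python3 -c "
from h import *
go([.48,-.125,.22],face(0))"
```

```text
shift [-374.     2.6 -299.2] turn [ -0.  -63.5   0. ] rows>= 9.6
```

drive_tool --pt "-374 3 -299 0 -63.5 0 87" --pt "-374 3 -299 0 -63.5 0 87" --pt "-374 3 -299 0 -63.5 0 87" --pt "-374 3 -299 0 -63.5 0 87" --pt "-374 3 -299 0 -63.5 0 87" --pt "-374 3 -299 0 -63.5 0 87" --pt "-374 3 -299 0 -63.5 0 87" --pt "-374 3 -299 0 -63.5 0 87" --pt "-374 3 -299 0 -63.5 0 87" --pt "-374 3 -299 0 -63.5 0 87"

```text
time: 2.15
position: [0.4809, -0.1219, 0.2198]
tool_rot: [-0.5, 0.5, -0.5, 0.501]
ft_force: [-0.9, -0.8, 0.0]
grip_width: 0.0871
```

Run:
```python
from h import *
o=get_obs(); print(o['time'],o['position'].round(3),o['q'].round(2)) if hasattr(o['position'],'round') else print(o['time'],o['position'],o['q'])
o=get_obs(); im=camera('wrist'); cv2.imwrite('pics/w1.png',im)
for t,z in [('stand',0),('stand_top',.038),('v_block',.034),('v_block_center',.017)]:
    print(t,[(np.round(a['location'],1),round(a['conf'],2),ray('wrist',a['location'],z,o).round(4)) for a in mark_of('wrist',t)[:3]])
go([.468,.11,.2],face(0))
import json; json.dump({k:np.array(v).tolist() for k,v in o.items()},open('o1.json','w'))
```

```text
2.15 [ 0.481 -0.122  0.22 ] [-0.47  0.36  1.75  0.    1.03 -0.48]
stand [(array([276.7, 157.4]), 0.57, array([ 0.5014, -0.1201,  0.    ]))]
stand_top [(array([282.7, 165.9]), 0.6, array([ 0.5059, -0.1209,  0.038 ]))]
v_block [(array([389.9, 221.6]), 0.67, array([ 0.6297, -0.1861,  0.034 ]))]
v_block_center [(array([386. , 215.1]), 0.75, array([ 0.6312, -0.185 ,  0.017 ]))]
shift [-235.7   19.5  -12.1] turn [-0. -0.  0.] rows>= 4.7
```

View pics/w1.png

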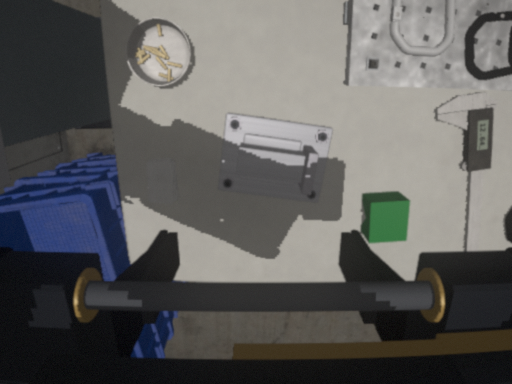

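The wrist view shows the stand centred near (275,158): foot corners (228,113), (332,127), (320,202), (219,190), stop on the right. The green twin is at (386,216).

Run:
```python
from h import *
import json; o=json.load(open('o1.json'))
for nm,px,z in [('foot',[(228,113),(332,127),(320,202),(219,190)],.008),('screw',[(235,124),(322,137),(312,194),(228,183)],.012)]:
    P=np.array([ray('wrist',p,z,o) for p in px])[:,:2]
    e=P[1]-P[0]+P[2]-P[3]; print(nm,P.round(4).tolist(),P.mean(0).round(4),'yaw',np.degrees(np.arctan2(e[1],e[0])).round(1),np.linalg.norm(e)/2, np.linalg.norm(P[0]-P[3]))
im=cv2.imread('pics/w1.png')[90:220,200:350]; cv2.imwrite('pics/w1c.png',cv2.resize(im,None,fx=5,fy=4.5*1.0,interpolation=cv2.INTER_CUBIC))
```

```text
foot [[0.447, -0.0689], [0.5617, -0.0837], [0.5533, -0.1719], [0.4343, -0.1572]] [ 0.4991 -0.1204] yaw -7.2 0.11775430671435985 0.0892068987976385
screw [[0.4547, -0.0804], [0.5505, -0.0943], [0.5426, -0.1606], [0.4455, -0.1475]] [ 0.4983 -0.1207] yaw -7.9 0.09734711214057834 0.06771501043881661
```

drive_tool --pt "-50 4 -3 0 0 0 87" --pt "-100 8 -6 0 0 0 87" --pt "-150 12 -9 0 0 0 87" --pt "-200 16 -12 0 0 0 87" --pt "-236 20 -12 0 0 0 87" --pt "-236 20 -12 0 0 0 87" --pt "-236 20 -12 0 0 0 87"

```text
time: 3.1
position: [0.4685, 0.11, 0.1995]
tool_rot: [0.5, -0.5, 0.5, -0.5]
ft_force: [0.7, 0.1, -1.5]
grip_width: 0.0869
```

Run:
```python
from h import *
o=get_obs(); im=camera('wrist'); cv2.imwrite('pics/w2.png',im); print(o['time'],o['position'])
for t,z in [('v_block',.034),('v_block_center',.017)]:
    print(t,[(np.round(a['location'],1),round(a['conf'],2),ray('wrist',a['location'],z,o).round(4)) for a in mark_of('wrist',t)[:3]])
import json; json.dump({k:np.array(v).tolist() for k,v in o.items()},open('o2.json','w'))
```

```text
3.1 [0.46849941 0.11004364 0.19950313]
v_block []
v_block_center [(array([257.5, 166.4]), 0.74, array([0.4669, 0.11  , 0.017 ]))]
```

View pics/w2.png

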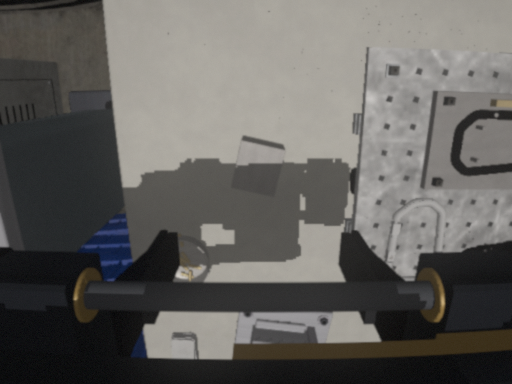

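The block shows in the wrist view at about (258,167), partly in shadow. I'll take a contrast-boosted crop to read its corners.

Run:
```python
import cv2,numpy as np
im=cv2.imread('pics/w2.png',0)[120:210,215:305]
im=cv2.createCLAHE(3,(2,2)).apply(im)
im=cv2.resize(im,None,fx=6,fy=6,interpolation=cv2.INTER_CUBIC)
for k in range(0,90,10): cv2.putText(im,str(215+k),(k*6,10),0,.35,255,1); cv2.putText(im,str(120+k),(0,k*6+4),0,.35,255,1)
cv2.imwrite('pics/w2c.png',im)
```

```text
(no output)
```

View pics/w2c.png

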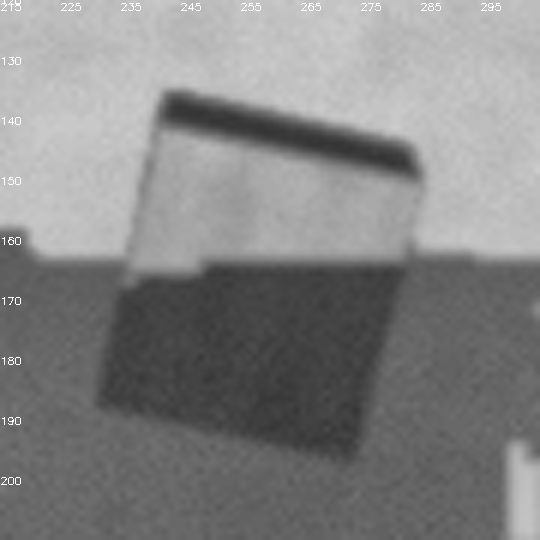

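The crop gives the top-face corners: (242,140.5), (285.5,149.5), (274,197), (231,188).

Run:
```python
from h import *
import json; o=json.load(open('o2.json'))
P=np.array([ray('wrist',p,.034,o) for p in [(242,140.5),(285.5,149.5),(274,197),(231,188)]])[:,:2]
e=P[1]-P[0]+P[2]-P[3]; f=P[0]-P[3]+P[1]-P[2]
print(P.round(4).tolist(),P.mean(0).round(4),'yaw',np.degrees(np.arctan2(e[1],e[0])).round(1),np.degrees(np.arctan2(-f[0],f[1])).round(1),np.linalg.norm(e)/2,np.linalg.norm(f)/2)
```

```text
[[0.4519, 0.1402], [0.4947, 0.1313], [0.484, 0.0818], [0.44, 0.0915]] [0.4676 0.1112] yaw -12.1 -13.0 0.044364714001788395 0.05037614982507909
```

Run:
```python
from h import *
r=face(np.radians(-12.5),45); y=r.apply([0,1,0]); g=np.array([.4676,.1112,.0250])
t=g+.019*y; print(t.round(4)); go(t-.07*y,r); go(t,r)
```

```text
[0.4705 0.1243 0.0116]
shift [ 33.  138.6  -9. ] turn [ 4.8 11.7 44.8] rows>= 5.4
shift [-15.4 188.1   1.6] turn [ 4.8 11.7 44.8] rows>= 5.4
```

drive_tool --pt "20 50 -5 1 2 8 87" --pt "33 90 -9 2 5 18 87" --pt "33 120 -9 3 7.5 26 87" --pt "33 138.6 -9 4 9.5 34 87" --pt "33 138.6 -9 4.8 11.7 42 87" --pt "33 138.6 -9 4.8 11.7 44.8 87" --pt "33 138.6 -9 4.8 11.7 44.8 87" --pt "33 138.6 -9 4.8 11.7 44.8 87" --pt "33 138.6 -9 4.8 11.7 44.8 87"

```text
time: 4.15
position: [0.4592, 0.0777, 0.0613]
tool_rot: [-0.2, 0.678, -0.34, 0.62]
ft_force: [0.7, -0.8, -0.6]
grip_width: 0.0871
```

Run:
```python
from h import *
r=face(np.radians(-12.5),45); y=r.apply([0,1,0]); g=np.array([.4676,.1112,.0250])
t=g+.019*y; print(get_obs()['position'],get_obs()['q']); go(t,r)
```

```text
[0.45919831 0.07767436 0.0613312 ] [-0.56977673  0.79546018  2.06354746  0.99147217  0.91192634 -1.23332081]
shift [ 1.1 69.1  1.1] turn [0.1 0.1 0.1] rows>= 1.4
```

drive_tool --pt "0 20 0 0 0 0 87" --pt "1 40 0 0 0 0 87" --pt "1 55 0 0 0 0 87" --pt "1 65 1 0 0 0 87" --pt "1 69 1 0 0 0 87" --pt "1 69 1 0 0 0 87"

```text
time: 4.75
position: [0.4705, 0.1254, 0.0118]
tool_rot: [-0.2, 0.678, -0.339, 0.621]
ft_force: [0.3, 0.5, 0.7]
grip_width: 0.0868
```

drive_tool --pt "0 0 0 0 0 0 40" --pt "0 0 0 0 0 0 40" --pt "0 0 0 0 0 0 40" --pt "0 0 0 0 0 0 40" --pt "0 0 0 0 0 0 40" --pt "0 0 0 0 0 0 40" --pt "0 0 0 0 0 0 40" --pt "0 0 0 0 0 0 40" --pt "0 0 0 0 0 0 40" --pt "0 0 0 0 0 0 40" --newtons 50

```text
time: 5.75
position: [0.4704, 0.1245, 0.0114]
tool_rot: [-0.199, 0.679, -0.339, 0.62]
ft_force: [-0.6, -1.1, 1.6]
grip_width: 0.0446
```

```bash
cat >> h.py <<'E'
def roll(c0,yaw0,c1,yaw1,zrest1,dz=.037,n=11,total=-90):
    """held block centre c0; raise to dz while rolling by total deg about jaw axis and going to c1,yaw1, then down to zrest1"""
    o=get_obs(); q0=R.from_quat(o['tool_rot']); p0=np.array(o['position']); c0=np.array(c0)
    z0=q0.apply([0,0,1]); prev=None
    for k,(s,a,z) in enumerate([(0,0,dz)]+[(i/n,total*i/n,dz) for i in range(1,n+1)]+[(1,total,(dz+zrest1)/2),(1,total,zrest1)]):
        dr=R.from_rotvec([0,0,s*np.radians(yaw1-yaw0)])*R.from_rotvec(z0*np.radians(a))
        c=np.r_[c0[:2]+s*(np.array(c1)-c0[:2]),z]
        p=c+dr.apply(p0-c0); sh=q0.inv().apply(p-p0)*1000; t=(q0.inv()*dr*q0).as_rotvec(degrees=True)
        print(k,sh.round(1).tolist(),t.round(1).tolist(),'tcpz',p[2].round(3))
E
python3 - <<'E'
from h import *
o=get_obs();print(o['time'],o['position'],o['ft_force'],o['grip_width'])
roll([.4676,.1112,.017],-12.5,[.44,.12],-1,.0255)
E
```

```text
5.75 [0.47035941 0.12449513 0.01143119] [-0.58273645 -1.13285574  1.5806665 ] 0.044608936676622454
0 [-14.1, -14.2, -0.0] [0.0, 0.0, 0.0] tcpz 0.031
1 [-12.3, -13.3, -2.9] [-0.7, -0.8, -8.2] tcpz 0.03
2 [-10.4, -12.8, -5.7] [-1.3, -1.7, -16.4] tcpz 0.028
3 [-8.5, -12.5, -8.4] [-1.7, -2.7, -24.5] tcpz 0.026
4 [-6.6, -12.6, -11.1] [-2.0, -3.7, -32.7] tcpz 0.025
5 [-4.7, -12.9, -13.7] [-2.2, -4.9, -40.9] tcpz 0.024
6 [-2.9, -13.5, -16.3] [-2.3, -6.1, -49.0] tcpz 0.023
7 [-1.3, -14.4, -18.7] [-2.1, -7.3, -57.2] tcpz 0.023
8 [0.1, -15.5, -21.1] [-1.9, -8.6, -65.3] tcpz 0.022
9 [1.4, -16.9, -23.4] [-1.4, -10.0, -73.5] tcpz 0.022
10 [2.4, -18.4, -25.6] [-0.8, -11.4, -81.6] tcpz 0.023
11 [3.1, -20.0, -27.7] [0.0, -12.8, -89.7] tcpz 0.023
12 [7.2, -16.0, -27.7] [0.0, -12.8, -89.7] tcpz 0.018
13 [11.3, -11.9, -27.7] [0.0, -12.8, -89.7] tcpz 0.012
```

drive_tool --pt "-14 -14 0 0 0 0 40" --pt "-12.3 -13.3 -2.9 -0.7 -0.8 -8.2 40" --pt "-10.4 -12.8 -5.7 -1.3 -1.7 -16.4 40" --pt "-8.5 -12.5 -8.4 -1.7 -2.7 -24.5 40" --pt "-6.6 -12.6 -11.1 -2 -3.7 -32.7 40" --pt "-4.7 -12.9 -13.7 -2.2 -4.9 -40.9 40" --pt "-2.9 -13.5 -16.3 -2.3 -6.1 -49 40" --pt "-1.3 -14.4 -18.7 -2.1 -7.3 -57.2 40" --pt "0 -15.5 -21 -1.9 -8.6 -65.3 40" --pt "1.4 -17 -23.4 -1.4 -10 -73.5 40"

```text
time: 6.75
position: [0.4439, 0.1171, 0.022]
tool_rot: [0.539, -0.466, 0.569, -0.411]
ft_force: [-1.4, 0.1, -3.3]
grip_width: 0.0446
```

Run:
```python
from h import *
# start pose of the roll and block frame
q0=R.from_quat([-.199,.679,-.339,.62]); p0=np.array([.47036,.1245,.01143]); c0=np.array([.4676,.1112,.017]); z0=q0.apply([0,0,1])
o=get_obs(); print(o['time'],o['position'],o['ft_force'],o['grip_width'])
dr=R.from_rotvec([0,0,np.radians(11.5)])*R.from_rotvec(z0*np.radians(-90))
for z in (.037,.031,.0257):
    p=np.array([.44,.12,z])+dr.apply(p0-c0); go(p,dr*q0)
# where is the block centre now
d=R.from_quat(o['tool_rot'])*q0.inv(); print('centre now',o['position']+d.apply(c0-p0))
```

```text
6.75 [0.44385921 0.11709523 0.02198218] [-1.36392098  0.0908715  -3.28148479] 0.044583683772807726
shift [ 3.2 -0.7 -3.9] turn [  2.7  -3.3 -31.7] rows>= 3.7
shift [ 1.9  5.2 -3.8] turn [  2.7  -3.3 -31.7] rows>= 3.7
shift [ 0.7 10.3 -3.7] turn [  2.7  -3.3 -31.7] rows>= 3.7
centre now [0.44399161 0.11466831 0.03646062]
```

drive_tool --pt "3 -0.7 -4 2.7 -3.3 -31.7 40" --pt "3 -0.7 -4 2.7 -3.3 -31.7 40" --pt "3 -0.7 -4 2.7 -3.3 -31.7 40" --pt "3 -0.7 -4 2.7 -3.3 -31.7 40" --pt "3 -0.7 -4 2.7 -3.3 -31.7 40" --pt "3 -0.7 -4 2.7 -3.3 -31.7 40" --pt "3 -0.7 -4 2.7 -3.3 -31.7 40" --pt "3 -0.7 -4 2.7 -3.3 -31.7 40"

```text
time: 7.55
position: [0.44, 0.1142, 0.024]
tool_rot: [0.65, -0.278, 0.654, -0.268]
ft_force: [-0.3, -0.2, -2.8]
grip_width: 0.0444
```

Run:
```python
from h import *
q0=R.from_quat([-.199,.679,-.339,.62]); p0=np.array([.47036,.1245,.01143]); c0=np.array([.4676,.1112,.017]); z0=q0.apply([0,0,1])
o=get_obs(); print(o['time'],o['position'],o['ft_force'],o['grip_width'],o['q'])
dr=R.from_rotvec([0,0,np.radians(11.5)])*R.from_rotvec(z0*np.radians(-90))
for z in (.037,.031,.0255):
    p=np.array([.44,.12,z])+dr.apply(p0-c0); go(p,dr*q0)
d=R.from_quat(o['tool_rot'])*q0.inv(); print('centre now',o['position']+d.apply(c0-p0))
```

```text
7.55 [0.44000743 0.11418328 0.02396244] [-0.27574579 -0.19298063 -2.80086763] 0.04443869720854314 [ 0.43506938  0.89656753  1.76063464 -0.80858147  1.06152321  1.0692521 ]
shift [-0.6  0.2 -0.2] turn [ 0.  -0.1 -0.4] rows>= 0.0
shift [-4.8  4.5 -0.2] turn [ 0.  -0.1 -0.4] rows>= 0.1
shift [-8.6  8.4 -0.2] turn [ 0.  -0.1 -0.4] rows>= 0.2
centre now [0.44024278 0.11965114 0.0375852 ]
```

drive_tool --pt "-4.8 4.5 0 0 0 0 40" --pt "-8 8 0 0 0 0 40" --pt "-8.6 8.4 0 0 0 0 40" --pt "-8.6 8.4 0 0 0 0 40" --pt "-8.6 8.4 0 0 0 0 40"

```text
time: 8.05
position: [0.4403, 0.1146, 0.0125]
tool_rot: [0.651, -0.276, 0.654, -0.267]
ft_force: [0.7, 1.2, 5.0]
grip_width: 0.0448
```

drive_tool --pt "0 0 0 0 0 0 60" --pt "0 0 0 0 0 0 87" --pt "0 0 0 0 0 0 87" --pt "0 0 0 0 0 0 87" --pt "0 0 0 0 0 0 87" --pt "0 0 0 0 0 0 87"

```text
time: 8.65
position: [0.4398, 0.1153, 0.0111]
tool_rot: [0.651, -0.277, 0.654, -0.268]
ft_force: [0.3, 0.5, 0.0]
grip_width: 0.0832
```

drive_tool --pt "0 -20 0 0 0 0 87" --pt "0 -50 0 0 0 0 87" --pt "0 -80 0 0 0 0 87" --pt "0 -90 0 0 0 0 87" --pt "0 -90 0 0 0 0 87"

```text
time: 9.15
position: [0.4415, 0.1796, 0.0759]
tool_rot: [0.65, -0.277, 0.654, -0.269]
ft_force: [-0.2, -1.2, -0.6]
grip_width: 0.0867
```

Run:
```python
from h import *
o=get_obs(); print(o['time'],o['position'],o['ft_force'],o['grip_width'])
go([.44,.09,.2],face(0,0))
ims=[]
for n in ['scene','side']:
    im=camera(n); print(n,[(np.round(a['location'],1),round(a['conf'],2),ray(n,a['location'],.025).round(4)) for a in mark_of(n,'v_block_center')[:3]])
    u=proj(n,[[.44,.12,.025]])[0].astype(int); ims.append(cv2.resize(im[u[1]-40:u[1]+40,u[0]-40:u[0]+40],(400,400),interpolation=cv2.INTER_CUBIC))
cv2.imwrite('pics/s3.png',np.hstack(ims))
```

```text
9.15 [0.44149547 0.1796228  0.07586291] [-0.18990776 -1.18886332 -0.55198702] 0.0867017044142006
shift [151.  -25.5  -0.3] turn [ 0.2 -0.7 44.6] rows>= 5.2
scene [(array([248.4, 153.6]), 0.74, array([ 0.6257, -0.1875,  0.025 ])), (array([236.1, 255.7]), 0.52, array([0.443, 0.126, 0.025]))]
side [(array([256.8, 152.9]), 0.66, array([0.4405, 0.1148, 0.025 ])), (array([259.5, 286.5]), 0.6, array([ 0.6278, -0.1876,  0.025 ]))]
```

View pics/s3.png

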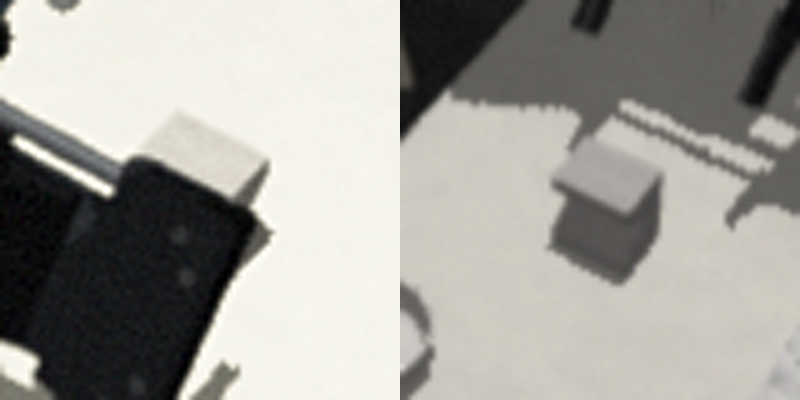

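The block lies on its side with the groove facing right (V visible at (590,230) in the right half), as intended. I'll go up and over for a wrist look before the second tip.

drive_tool --pt "40 -40 0 0 0 6 87" --pt "80 -40 0 0 0 14 87" --pt "115 -40 0 0 0 22 87" --pt "140 -35 0 0 0 30 87" --pt "151 -26 0 0 0 38 87" --pt "151 -26 0 0 0 45 87" --pt "151 -26 0 0 0 45 87" --pt "151 -26 0 0 0 45 87" --pt "151 -26 0 0 0 45 87"

```text
time: 10.25
position: [0.4391, 0.0899, 0.1991]
tool_rot: [-0.497, 0.505, -0.501, 0.497]
ft_force: [0.9, 1.2, -0.2]
grip_width: 0.0871
```

Run:
```python
from h import *
o=get_obs(); im=camera('wrist'); print(o['time'],o['position'])
print([(np.round(a['location'],1),round(a['conf'],2),ray('wrist',a['location'],.025,o).round(4)) for a in mark_of('wrist','v_block_center')[:3]])
import json; json.dump({k:np.array(v).tolist() for k,v in o.items()},open('o4.json','w'))
u=proj('wrist',[[.44,.12,.05]],o)[0].astype(int); x0,y0=u-45
c=im[y0:y0+90,x0:x0+90]; c=cv2.resize(c,None,fx=6,fy=6,interpolation=cv2.INTER_CUBIC)
for k in range(0,90,10): cv2.putText(c,str(x0+k),(k*6,10),0,.35,(0,0,255),1); cv2.putText(c,str(y0+k),(0,k*6+4),0,.35,(0,0,255),1)
cv2.imwrite('pics/w4.png',c)
```

```text
10.25 [0.43907929 0.08991201 0.19911895]
[(array([261.9, 141.8]), 0.82, array([0.4417, 0.1182, 0.025 ]))]
```

View pics/w4.png

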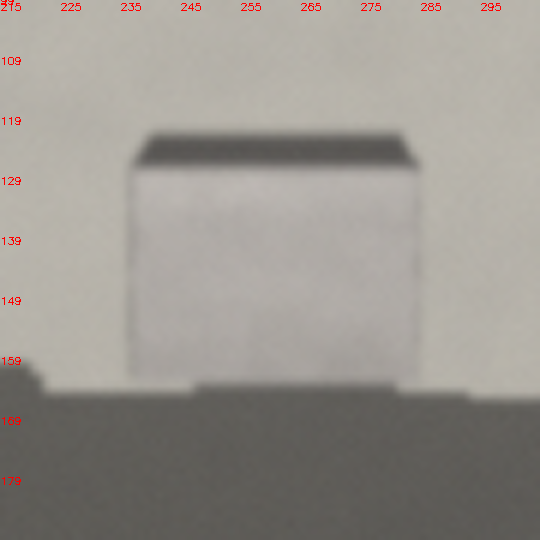

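The top (plain side) face has corners at about (236,127), (284.5,127), (284.5,162) and (236,162), with the edges square to the image.

Run:
```python
from h import *
import json; o=json.load(open('o4.json'))
P=np.array([ray('wrist',p,.05,o) for p in [(236,126.5),(284.5,126.5),(284.5,161.5),(236,161.5)]])[:,:2]
print(P.round(4).tolist(),P.mean(0).round(4)); 
c=np.array([P[:,0].mean(),.5*(P[:,1].mean()+.120),.025]); print(c)
r=face(np.radians(-.5),50); y=r.apply([0,1,0]); t=c+[0,.009,-.005]; print(t)
go(t-.07*y,r); go(t,r)
```

```text
[[0.418, 0.1367], [0.4626, 0.1362], [0.4629, 0.1033], [0.417, 0.1038]] [0.4401 0.12  ]
[0.44010941 0.12000912 0.025     ]
[0.44010941 0.12900912 0.02      ]
shift [ 15.9 134.2   0.9] turn [ 0.1 -0.2 49.7] rows>= 5.8
shift [-37.5 179.4   1. ] turn [ 0.1 -0.2 49.7] rows>= 5.8
```

drive_tool --pt "16 50 1 0 0 8 87" --pt "16 90 1 0 0 16 87" --pt "16 120 1 0 0 24 87" --pt "16 134 1 0 0 32 87" --pt "16 134 1 0 0 40 87" --pt "16 134 1 0 0 48 87" --pt "16 134 1 0 0 49.7 87" --pt "16 134 1 0 0 49.7 87" --pt "16 134 1 0 0 49.7 87"

```text
time: 11.25
position: [0.44, 0.0751, 0.0652]
tool_rot: [-0.238, 0.667, -0.245, 0.662]
ft_force: [0.2, -0.4, -0.4]
grip_width: 0.0867
```

Run:
```python
from h import *
r=face(np.radians(-.5),50); print(get_obs()['position']); go([.4401,.129,.02],r)
```

```text
[0.43995352 0.07509479 0.06523595]
shift [-0.  70.4 -0.3] turn [-0.  -0.3  0. ] rows>= 1.4
```

drive_tool --pt "0 20 0 0 0 0 87" --pt "0 40 0 0 0 0 87" --pt "0 55 0 0 0 0 87" --pt "0 66 0 0 0 0 87" --pt "0 70 0 0 0 0 87" --pt "0 70 0 0 0 0 87"

```text
time: 11.85
position: [0.4408, 0.1289, 0.0211]
tool_rot: [-0.238, 0.666, -0.245, 0.663]
ft_force: [-0.0, 0.6, -0.3]
grip_width: 0.0869
```

drive_tool --pt "0 0 0 0 0 0 40" --pt "0 0 0 0 0 0 40" --pt "0 0 0 0 0 0 40" --pt "0 0 0 0 0 0 40" --pt "0 0 0 0 0 0 40" --pt "0 0 0 0 0 0 40" --pt "0 0 0 0 0 0 40" --pt "0 0 0 0 0 0 40" --pt "0 0 0 0 0 0 40" --newtons 50

```text
time: 12.75
position: [0.4409, 0.1279, 0.0209]
tool_rot: [-0.237, 0.667, -0.246, 0.662]
ft_force: [-0.6, -1.0, 0.2]
grip_width: 0.0447
```

Run:
```python
from h import *
import json
o=get_obs();print(o['time'],o['position'],o['ft_force'],o['grip_width'])
json.dump({k:np.array(v).tolist() for k,v in o.items()},open('o5.json','w'))
roll([.4401,.12,.025],-.5,[.44,.12],-.5,.0175,n=14)
```

```text
12.75 [0.44091256 0.12785678 0.02086043] [-0.62115984 -1.04422724  0.15592595] 0.04473931508955892
0 [-9.2, -7.7, -0.0] [0.0, 0.0, 0.0] tcpz 0.033
1 [-8.2, -7.6, -0.0] [0.0, 0.0, -6.4] tcpz 0.032
2 [-7.2, -7.5, -0.0] [0.0, -0.0, -12.9] tcpz 0.031
3 [-6.2, -7.6, -0.0] [-0.0, 0.0, -19.3] tcpz 0.03
4 [-5.2, -7.8, -0.0] [0.0, -0.0, -25.7] tcpz 0.03
5 [-4.3, -8.0, -0.1] [0.0, -0.0, -32.1] tcpz 0.029
6 [-3.4, -8.4, -0.1] [0.0, -0.0, -38.6] tcpz 0.029
7 [-2.5, -8.9, -0.1] [0.0, 0.0, -45.0] tcpz 0.029
8 [-1.7, -9.5, -0.1] [0.0, -0.0, -51.4] tcpz 0.028
9 [-1.0, -10.2, -0.1] [0.0, -0.0, -57.9] tcpz 0.028
10 [-0.3, -10.9, -0.1] [0.0, -0.0, -64.3] tcpz 0.028
11 [0.3, -11.8, -0.1] [-0.0, 0.0, -70.7] tcpz 0.028
12 [0.7, -12.6, -0.1] [0.0, 0.0, -77.1] tcpz 0.028
13 [1.1, -13.6, -0.1] [0.0, -0.0, -83.6] tcpz 0.029
14 [1.4, -14.5, -0.1] [0.0, -0.0, -90.0] tcpz 0.029
15 [8.8, -8.3, -0.1] [0.0, -0.0, -90.0] tcpz 0.019
16 [16.3, -2.0, -0.1] [0.0, -0.0, -90.0] tcpz 0.01
```

drive_tool --pt "-9.2 -7.7 0 0 0 0 40" --pt "-8.2 -7.6 0 0 0 -6.4 40" --pt "-7.2 -7.5 0 0 0 -12.9 40" --pt "-6.2 -7.6 0 0 0 -19.3 40" --pt "-5.2 -7.8 0 0 0 -25.7 40" --pt "-4.3 -8 0 0 0 -32.1 40" --pt "-3.4 -8.4 0 0 0 -38.6 40" --pt "-2.5 -8.9 0 0 0 -45 40" --pt "-1.7 -9.5 0 0 0 -51.4 40" --pt "-1 -10.2 0 0 0 -58 40"

```text
time: 13.75
position: [0.4369, 0.1217, 0.0278]
tool_rot: [0.513, -0.495, 0.512, -0.48]
ft_force: [-1.4, 0.8, -2.9]
grip_width: 0.0444
```

```bash
cat > r2.py <<'E'
from h import *
import json; s=json.load(open('o5.json'))
q0=R.from_quat(s['tool_rot']); p0=np.array(s['position']); c0=np.array([.4401,.12,.025]); z0=q0.apply([0,0,1])
o=get_obs(); print(o['time'],o['position'],o['ft_force'],o['grip_width'])
dr=R.from_rotvec(z0*np.radians(-90))
for z in (.037,.027,.0175):
    p=np.array([.44,.12,z])+dr.apply(p0-c0); go(p,dr*q0)
d=R.from_quat(o['tool_rot'])*q0.inv(); print('centre now',o['position']+d.apply(c0-p0))
E
python3 r2.py
```

```text
13.75 [0.43692058 0.1216571  0.0277827 ] [-1.410028    0.79332445 -2.90395049] 0.044435750766109686
shift [ 5.8 -1.1  3.8] turn [  0.8   0.3 -37. ] rows>= 4.3
shift [5.3 8.9 3.9] turn [  0.8   0.3 -37. ] rows>= 4.3
shift [ 4.8 18.4  4.1] turn [  0.8   0.3 -37. ] rows>= 4.3
centre now [0.43633095 0.12022795 0.03656536]
```

drive_tool --pt "2 -1 2 0 0 -8 40" --pt "4 -1 4 0 0 -16 40" --pt "5 -1 4 0.5 0 -24 40" --pt "6 -1 4 0.8 0.3 -32 40" --pt "6 -1 4 0.8 0.3 -37 40" --pt "6 -1 4 0.8 0.3 -37 40" --pt "6 -1 4 0.8 0.3 -37 40" --pt "6 -1 4 0.8 0.3 -37 40"

```text
time: 14.55
position: [0.4414, 0.1148, 0.0288]
tool_rot: [0.638, -0.306, 0.642, -0.296]
ft_force: [0.1, 0.6, -3.0]
grip_width: 0.0446
```

```bash
python3 r2.py
```

```text
14.55 [0.44137214 0.11484153 0.02878583] [ 0.14793042  0.64070295 -3.04286893] 0.04462040925685821
shift [-0.6 -0.9 -0.7] turn [ 0.  -0.  -0.4] rows>= 0.0
shift [-6.9  6.8 -0.7] turn [ 0.  -0.  -0.4] rows>= 0.2
shift [-13.   14.1  -0.7] turn [ 0.  -0.  -0.4] rows>= 0.4
centre now [0.44072683 0.11894087 0.03667914]
```

drive_tool --pt "-5 5 0 0 0 -0.4 40" --pt "-9 10 0 0 0 -0.4 40" --pt "-12 13 0 0 0 -0.4 40" --pt "-13 14 0 0 0 -0.4 40" --pt "-13 14 0 0 0 -0.4 40" --pt "-13 14 0 0 0 -0.4 40"

```text
time: 15.15
position: [0.4416, 0.1161, 0.0096]
tool_rot: [0.64, -0.302, 0.643, -0.293]
ft_force: [0.4, -2.6, 0.3]
grip_width: 0.0446
```

```bash
python3 r2.py
```

```text
15.15 [0.44160604 0.11605782 0.00958751] [ 0.3920925  -2.62517593  0.34048141] 0.04462738444171393
shift [ 12.8 -14.8  -1. ] turn [-0.   0.   0.2] rows>= 0.4
shift [ 6.3 -7.1 -1. ] turn [-0.   0.   0.2] rows>= 0.2
shift [ 0.2  0.1 -1. ] turn [-0.   0.   0.2] rows>= 0.0
centre now [0.44095743 0.12023597 0.01743911]
```

drive_tool --pt "0 0 0 0 0 0 60" --pt "0 0 0 0 0 0 87" --pt "0 0 0 0 0 0 87" --pt "0 0 0 0 0 0 87" --pt "0 0 0 0 0 0 87" --pt "0 0 0 0 0 0 87"

```text
time: 15.75
position: [0.4417, 0.1168, 0.0091]
tool_rot: [0.64, -0.302, 0.643, -0.294]
ft_force: [-0.1, 0.2, -0.8]
grip_width: 0.0831
```

drive_tool --pt "0 -20 0 0 0 0 87" --pt "0 -50 0 0 0 0 87" --pt "0 -80 0 0 0 0 87" --pt "0 -90 0 0 0 0 87" --pt "0 -90 0 0 0 0 87"

```text
time: 16.25
position: [0.4433, 0.1757, 0.0787]
tool_rot: [0.639, -0.302, 0.643, -0.295]
ft_force: [-0.0, 0.1, -1.1]
grip_width: 0.0873
```

Run:
```python
from h import *
o=get_obs(); print(o['time'],o['position'],o['q'])
go([.43,.12,.2],face(0)); go([.43,.12,.2],face(np.pi/2))
```

```text
16.25 [0.44325114 0.1756545  0.07867545] [ 0.50376243  0.78437786  1.68663801 -0.65912511  1.15501843  0.93974006]
shift [120.8 -57.1 -12.5] turn [ 0.1 -0.6 40. ] rows>= 4.7
shift [120.8 -57.1 -12.5] turn [ 31.5 -86.6  31.3] rows>= 11.3
```

drive_tool --pt "40 -45 -4 0 0 6 87" --pt "80 -57 -8 0 0 14 87" --pt "110 -57 -12 0 0 22 87" --pt "121 -57 -12 0 0 30 87" --pt "121 -57 -12 0 0 38 87" --pt "121 -57 -12 0 0 40 87" --pt "121 -57 -12 0 0 40 87"

```text
time: 16.95
position: [0.4289, 0.1166, 0.1986]
tool_rot: [-0.497, 0.505, -0.504, 0.494]
ft_force: [-0.3, 0.4, -0.5]
grip_width: 0.087
```

drive_tool --pt "0 0 0 0 -9 0 87" --pt "0 0 0 0 -18 0 87" --pt "0 0 0 0 -27 0 87" --pt "0 0 0 0 -36 0 87" --pt "0 0 0 0 -45 0 87" --pt "0 0 0 0 -54 0 87" --pt "0 0 0 0 -63 0 87" --pt "0 0 0 0 -72 0 87" --pt "0 0 0 0 -81 0 87" --pt "0 0 0 0 -90 0 87"

```text
time: 17.95
position: [0.4289, 0.1192, 0.1982]
tool_rot: [0.708, -0.029, 0.025, -0.705]
ft_force: [0.3, 0.3, 0.7]
grip_width: 0.0868
```

drive_tool --pt "0 0 0 0 -4 0 87" --pt "0 0 0 0 -4 0 87" --pt "0 0 0 0 -4 0 87"

```text
time: 18.25
position: [0.4293, 0.1192, 0.1987]
tool_rot: [0.708, -0.006, 0.004, -0.706]
ft_force: [0.7, -0.3, 0.1]
grip_width: 0.0869
```

Run:
```python
from h import *
o=get_obs(); im=camera('wrist'); print(o['time'],o['position'],o['q']); go([.44,.12,.2],face(np.pi/2))
print([(np.round(a['location'],1),round(a['conf'],2),ray('wrist',a['location'],.017,o).round(4)) for a in mark_of('wrist','v_block_center')[:3]])
import json; json.dump({k:np.array(v).tolist() for k,v in o.items()},open('o6.json','w'))
u=proj('wrist',[[.44,.12,.03]],o)[0].astype(int); x0,y0=u-45
c=im[y0:y0+90,x0:x0+90]; c=cv2.resize(c,None,fx=6,fy=6,interpolation=cv2.INTER_CUBIC)
for k in range(0,90,10): cv2.putText(c,str(x0+k),(k*6,10),0,.35,(0,0,255),1); cv2.putText(c,str(y0+k),(0,k*6+4),0,.35,(0,0,255),1)
cv2.imwrite('pics/w6.png',c)
```

```text
18.25 [0.42929292 0.11917985 0.1986769 ] [ 0.02063249  0.3266737   1.89035335 -0.00287238  0.92795259 -1.53397333]
shift [10.5 -1.2  1. ] turn [ 0.1 -0.8 -0.2] rows>= 0.2
[(array([259. , 180.7]), 0.86, array([0.4431, 0.118 , 0.017 ]))]
```

View pics/w6.png

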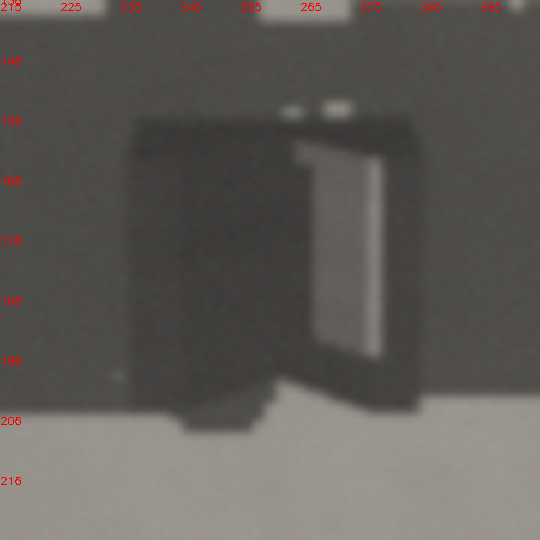

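The block is groove up, with the groove running along world x (lit groove wall at (271,178), block edges near columns 236 and 285). I'll grip it across its plain sides.

```bash
python3 -c "
from h import *
go([.441,.12,.007],face(np.pi/2))"
```

```text
shift [ 11.9 192.    1.4] turn [ 0.1 -0.8 -0.1] rows>= 3.8
```

drive_tool --pt "6 45 1 0 -0.8 0 87" --pt "11 90 1 0 -0.8 0 87" --pt "11 130 1 0 -0.8 0 87" --pt "11 160 1 0 -0.8 0 87" --pt "11 180 1 0 -0.8 0 87" --pt "11 190 1 0 -0.8 0 87" --pt "11 191 1 0 -0.8 0 87" --pt "11 191 1 0 -0.8 0 87"

```text
time: 19.15
position: [0.4411, 0.1195, 0.0088]
tool_rot: [0.708, -0.0, -0.0, -0.707]
ft_force: [0.9, -0.2, 0.7]
grip_width: 0.0871
```

drive_tool --pt "0 0 0 0 0 0 45" --pt "0 0 0 0 0 0 45" --pt "0 0 0 0 0 0 45" --pt "0 0 0 0 0 0 45" --pt "0 0 0 0 0 0 45" --pt "0 0 0 0 0 0 45" --pt "0 0 0 0 0 0 45" --pt "0 0 0 0 0 0 45" --pt "0 0 0 0 0 0 45" --newtons 40

```text
time: 20.05
position: [0.4408, 0.1196, 0.0086]
tool_rot: [0.708, -0.0, -0.0, -0.707]
ft_force: [-0.3, 2.4, 3.9]
grip_width: 0.0496
```

Run:
```python
from h import *
o=get_obs(); print(o['time'],o['position'],o['ft_force'],o['grip_width'],R.from_quat(o['tool_rot']).as_matrix().round(3).tolist())
yaw=np.radians(-7.6); ex=np.array([np.cos(yaw),np.sin(yaw),0])
tgt=np.array([.506,-.1215,0]);  # stand_top
r=face(np.pi/2+yaw)
zc=o['position'][2]
go(np.r_[o['position'][:2],.12],r)
go(tgt-ex*.012+[0,0,.12],r)
go(tgt-ex*.012+[0,0,.038+zc+.004],r)
```

```text
20.05 [0.44078032 0.11962795 0.00864095] [-0.28568139  2.44137048  3.93220083] 0.04959775181394809 [[1.0, -0.001, -0.0], [0.0, -0.002, 1.0], [-0.001, -1.0, -0.002]]
shift [-1.000e-01 -1.114e+02 -2.000e-01] turn [ 0.1  7.6 -0.1] rows>= 2.2
shift [  53.1 -111.  -239.7] turn [ 0.1  7.6 -0.1] rows>= 5.4
shift [  53.2  -41.7 -239.6] turn [ 0.1  7.6 -0.1] rows>= 5.0
```

drive_tool --pt "0 -40 0 0 0 0 45" --pt "0 -80 -5 0 0 0 45" --pt "5 -111 -40 0 1.5 0 45" --pt "15 -111 -88 0 3 0 45" --pt "25 -111 -135 0 5 0 45" --pt "36 -111 -180 0 6.5 0 45" --pt "47 -111 -220 0 7.6 0 45" --pt "53 -111 -240 0 7.6 0 45" --pt "53 -111 -240 0 7.6 0 45" --pt "53 -111 -240 0 7.6 0 45"

```text
time: 21.05
position: [0.4927, -0.12, 0.1189]
tool_rot: [0.706, -0.049, 0.046, -0.705]
ft_force: [-0.3, 0.0, -3.5]
grip_width: 0.0498
```

Run:
```python
from h import *
o=get_obs(); im=camera('wrist'); print(o['time'],o['position'],o['ft_force'],o['grip_width'])
r=[(n,[(np.round(a['location'],1),round(a['conf'],2),ray('wrist',a['location'],z,o).round(4)) for a in mark_of('wrist',n)[:2]]) for n,z in (('stand_top',.038),('stand',0),('v_block_center',.129))]
print(r); cv2.imwrite('pics/w7.png',im)
yaw=np.radians(-7.6); ex=np.array([np.cos(yaw),np.sin(yaw),0]); tgt=np.array([.506,-.1215,0])
go(tgt-ex*.012+[0,0,.0505],face(np.pi/2+yaw))
```

```text
21.05 [ 0.49269924 -0.12003847  0.11891199] [-0.2575355   0.03247456 -3.49265045] 0.049841469968437566
[('stand_top', [(array([258.8, 212.7]), 0.76, array([ 0.5034, -0.1222,  0.038 ]))]), ('stand', [(array([259.7, 191.4]), 0.91, array([ 0.4983, -0.1208,  0.    ]))]), ('v_block_center', [(array([257.6, 257. ]), 0.91, array([ 0.4921, -0.1213,  0.129 ])), (array([208.5, 329.2]), 0.73, array([ 0.5336, -0.1544,  0.129 ]))])]
shift [ 1.4 69.  -0.9] turn [ 0.1  0.1 -0.2] rows>= 1.4
```

View pics/w7.png

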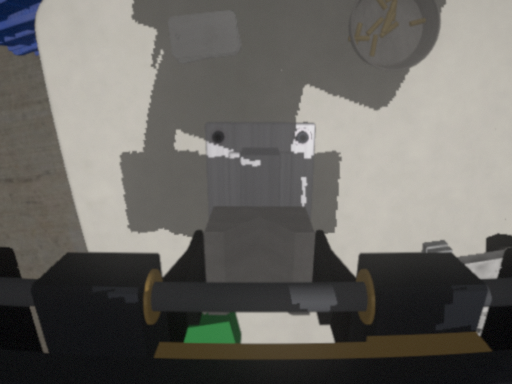

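The held block is centred over the stand and aligned with it (foot edges at columns 206 and 316, block at 207–311). Next I lower it to about 2 mm above the rib, short of the stop.

drive_tool --pt "1 30 -1 0 0 0 45" --pt "1 50 -1 0 0 0 45" --pt "1 62 -1 0 0 0 45" --pt "1 69 -1 0 0 0 45" --pt "1 70 -1 0 0 0 45" --pt "1 70 -1 0 0 0 45"

```text
time: 21.85
position: [0.4952, -0.1215, 0.0502]
tool_rot: [0.706, -0.047, 0.046, -0.705]
ft_force: [-0.0, 0.2, -3.5]
grip_width: 0.0497
```

drive_tool --pt "3 1 0 0 0 0 45" --pt "6 1 0 0 0 0 45" --pt "8 1 0 0 0 0 45" --pt "9 1 0 0 0 0 45" --pt "9 1 0 0 0 0 45"

```text
time: 22.35
position: [0.5039, -0.1228, 0.049]
tool_rot: [0.706, -0.047, 0.046, -0.705]
ft_force: [-0.4, 0.3, -2.7]
grip_width: 0.0494
```

drive_tool --pt "0.5 0 0 0 0 0 45" --pt "1 0 0 0 0 0 45" --pt "1.5 0 0 0 0 0 45" --pt "2 0 0 0 0 0 45" --pt "2 0 0 0 0 0 45"

```text
time: 22.85
position: [0.5042, -0.1225, 0.0486]
tool_rot: [0.706, -0.048, 0.045, -0.705]
ft_force: [-4.8, 0.0, -1.9]
grip_width: 0.0494
```

drive_tool --pt "0.5 0.7 0 0 0 0 45" --pt "0.5 1.4 0 0 0 0 45" --pt "0.5 2 0 0 0 0 45" --pt "0.5 2 0 0 0 0 45"

```text
time: 23.25
position: [0.5042, -0.1221, 0.0467]
tool_rot: [0.706, -0.048, 0.045, -0.705]
ft_force: [-6.1, 0.9, 2.0]
grip_width: 0.0498
```

drive_tool --pt "0 0.3 0 0 0 0 55" --pt "0 0.3 0 0 0 0 60" --pt "0 0 0 0 0 0 75" --pt "0 0 0 0 0 0 80" --pt "0 0 0 0 0 0 80" --pt "0 0 0 0 0 0 80"

```text
time: 23.85
position: [0.5064, -0.1231, 0.0469]
tool_rot: [0.706, -0.047, 0.046, -0.705]
ft_force: [0.5, -0.5, -0.1]
grip_width: 0.0786
```

drive_tool --pt "0 -20 0 0 0 0 80" --pt "0 -60 0 0 0 0 80" --pt "0 -100 0 0 0 0 80" --pt "0 -150 0 0 0 0 80" --pt "-20 -170 0 0 0 0 80" --pt "-20 -170 0 0 0 0 80" --pt "-20 -170 0 0 0 0 80"

```text
time: 24.55
position: [0.4864, -0.12, 0.217]
tool_rot: [0.706, -0.047, 0.047, -0.705]
ft_force: [-0.7, -0.8, 0.4]
grip_width: 0.0797
```

Run:
```python
from h import *
o=get_obs(); print(o['time'],o['position'],o['ft_force'])
ims=[]
for n in ['wrist','side']:
    im=camera(n)
    for t,z in (('v_block_center',.055),('stand',0),('steel_dish',0),('tag_blanks',0)):
        print(n,t,[(np.round(a['location'],1),round(a['conf'],2),ray(n,a['location'],z,o).round(4)) for a in mark_of(n,t)[:2]])
    u=proj(n,[[.51,-.122,.05]],o)[0].astype(int); w=55 if n=='wrist' else 35
    ims.append(cv2.resize(im[u[1]-w:u[1]+w,u[0]-w:u[0]+w],(400,400),interpolation=cv2.INTER_CUBIC))
cv2.imwrite('pics/f.png',np.hstack(ims))
```

```text
24.55 [ 0.48640971 -0.12000955  0.21697928] [-0.68893527 -0.83811855  0.41443077]
wrist v_block_center [(array([257.4, 191.2]), 0.7, array([ 0.5058, -0.1251,  0.055 ])), (array([220.2, 282.5]), 0.67, array([ 0.6066, -0.1806,  0.055 ]))]
wrist stand [(array([263.8, 168.7]), 0.92, array([ 0.4971, -0.1168,  0.    ]))]
wrist steel_dish [(array([358.5,  49.8]), 0.93, array([ 3.807e-01, -1.000e-04,  0.000e+00]))]
wrist tag_blanks [(array([219.8,  56.1]), 0.9, array([ 0.3685, -0.1473,  0.    ])), (array([257.8, 194. ]), 0.64, array([ 0.5268, -0.1278,  0.    ]))]
side v_block_center [(array([264.7, 287.3]), 0.95, array([ 0.643 , -0.1945,  0.055 ])), (array([224.4, 228.3]), 0.71, array([ 0.5023, -0.1243,  0.055 ]))]
side stand [(array([226.4, 236.6]), 0.64, array([ 0.4984, -0.115 ,  0.    ]))]
side steel_dish [(array([209.7, 183.2]), 0.83, array([ 0.3811, -0.0115,  0.    ]))]
side tag_blanks [(array([171.1, 218.4]), 0.64, array([ 0.3621, -0.1425,  0.    ]))]
```

View pics/f.png

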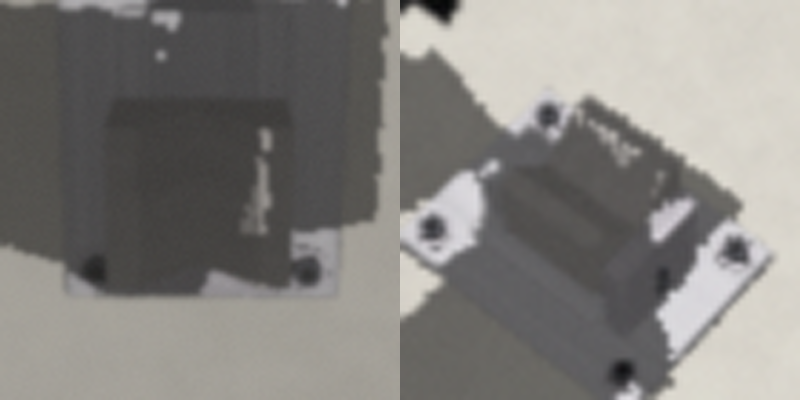

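The final view shows the block on the rib, parallel to it and centred to about 1–2 mm (block columns 106–290, foot 65–338 in the crop). Its end is at the stop, and the dish and blanks haven't moved. Handing in.

```bash
python3 -c "
from h import *
print(hand_in()); print(get_obs()['time'])"
```

```text
the job is handed in; nothing more can be done
None
the job is handed in; nothing more can be done
```

The V block stands groove up on the stand's rib against the stop, let go, and the job is handed in. The robot's clock read about 24.6 s of the 70 allowed. No verdict is reported, so these are only my own checks.

**What I did**
- I gripped the block by its end faces and tipped it a quarter turn onto its side, then let go. A second quarter turn brought the groove up, and I let go again. Its middle stayed at about 38 mm or lower, against the 55 mm limit.
- I then gripped it by the plain sides, carried it to the rib, advanced until it met the stop, lowered it and released it.

**Last checks**
- **Against the stop:** I felt about 5–6 N of push from the stop just before letting go. I did not measure the gap after release.
- **Seated on the rib:** the tool height at contact was 38.1 mm above its height at the worktop grip, against the rib's 38 mm.
- **Centred and parallel:** the final wrist picture shows it parallel to the rib and within about 2 mm of its centre line.
- **Bystanders:** the dish and blanks read within about 15 mm of their starting positions, which is the spread of the network readings. I saw no contact with them.

**Disagreements**
- The network's wrist-camera reading of the block's centre is about 3–4 mm to the right of the rib's centre line. The edges in the picture say 1–2 mm. Both are inside the 7 mm limit.
- The side camera put the block about 4 mm short of the stop position, but the wrist camera agreed to within 1 mm. I trusted the wrist camera and the contact force.

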